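# Turn the rotator wheel until its valve stem is up

### The arm

A 6-joint arm with a two-finger parallel gripper is mounted at the origin on the work surface. World frame = base frame: x ahead of the robot, y to its left, z up, the work surface at z = 0. Lengths are in m, angles in rad, forces in N, time in s.
With the tool pointing down it reaches from about 0.3 to 0.775 m from the base axis. Payload 14.6 kg.
Tool frame: the origin (TCP) lies at the very end of the fingers, on their centre line; the grasp point (between the pads) lies 19 mm behind it; x points along the fingers, y is the direction in which the jaws open and shut, and the axes are right-handed (so a half turn about x gives the same grasp; the last joint's range is limited). The gripper opens to 94 mm and grips with 3 to 60 N. Pads are 16 mm wide; open, the fingers measure 119 mm over their backs; the gripper's body (75 mm by 177 mm) begins 78 mm behind the grasp point.
Start: joints at [-1.172, 0.3, 1.521, -0, 1.321, -0.067], TCP at [0.247, -0.491, 0.174] pointing down, gripper open.
Joint ranges: [-3.03, 3.03], [-0.79, 2.21], [0.23, 2.52], [-1.04, 4.18], [0, 3.07], [-2.55, 2.55]. Speed limits (rad/s): [2.22, 2.22, 2.57, 3.14, 3.14, 3.14].

### API

Orientations are given as [roll, pitch, yaw] about the fixed x, y, z axes, in that order (R = Rz(yaw) Ry(pitch) Rx(roll)).
In Python, from station import ctrl, viewer, hand_in gives the robot as it stands. The module is installed in compiled form; this text tells all that it offers.
- The arm moves only by the tool play_rows, never from a script. Its argument "deltas" is a list that holds one entry, the list of rows, each a list of 7 numbers: the shift along the tool's x, y, z in mm, then the turn, a rotation vector about the tool's x, y, z in rad, then the finger opening in mm, from 0 to 94. In form: [[[dx, dy, dz, ax, ay, az, gripper], ...]]. A call has 1 to 10 rows; each row shifts and turns the commanded pose from where the row before left it, along the tool's axes as they then stand; what a row does not reach is not made up. A row lasts 1/10 s, in which the tool goes at most 50 mm and 8.59 degrees, less where a joint would pass 70% of its speed; a pose out of reach is approached as far as the arm can. A call with a gripper value outside its range is refused whole. The fingers move at their own pace and stop on an object; "grip_force" is the grip in N (left out, the last holds). Time passes only in rows, so rows that do not move let the fingers close. It gives the time, the measured TCP pose, the force and the opening at its end, in the units of the state.
- ctrl.get_obs(): the state, without advancing time (a new reading comes with each control period).
- viewer.camera(name): name is "scene" or "top"; returns a dict with "img" (384x512x3 uint8, red, green, blue), "fx", "fy", "cx", "cy" (pixels), "rvec" (rotation vector, rad) and "tvec" (3), from world to camera coordinates, as OpenCV has them. Camera axes: x right, y down, z forward; pixel columns grow to the right and rows downward; lengths in m; the calibration is good to about 2 mm. A picture is of the moment at which its call begins. There is no depth.
- hand_in(): hands the job in, once; it reports no verdict.
The state is a dict: "time_s": time; "qpos": joint angles; "joint_vel": joint speeds; "tau": joint torques, N m; "ee_pos": TCP position; "eef_rot": TCP orientation; "force": force on the tool from outside, world axes, zero at the start; "moment": the same for the moment, N m; "grip_width": finger opening in m.
Only numpy, scipy, OpenCV 4.12 (cv2) and the standard library are available. Lean on these libraries where they do the work, as an engineer would, in place of code of your own. Each camera call takes 0.05 s, during which the arm holds its last target.

### The job

Bring the wheel of the specimen rotator round by pushing its spokes, one after another, with the fingertips, until its valve stem points straight up, ready for the air pump, and leave it standing still. Do not touch the stem itself, grasp or lift nothing, and leave the rotator and the flask, jar and brush around it where they are.

Things in the scene. Friction and masses are not known exactly. Their poses are not given: they have to be found in the camera images.
- rotator: White housing (75 x 110 mm in plan, top 187 mm above the bench) on a black foot plate 150 x 150 mm, 22 mm high; about 4 kg, loose on rubber feet. Origin: centre of its underside, on the bench; z up; its x axis points away from the robot (within 0.4 rad of straight ahead), along the wheel's shaft, to the side that carries the wheel.
- hub (a point): Centre of the upright wheel, on its shaft: 155 mm above the bench, 80 mm along x from the rotator's origin. Axes as the rotator's (does not turn with the wheel); the wheel lies in the y-z plane here. The wheel's hub is 52 mm in diameter, 24 mm thick; the housing's face is 67 mm behind the wheel's plane, with a 44 mm thick shaft bearing between.
- ring (a point): Same point as hub, but turning with the wheel; z points along the stem. The wheel has a ring of 65 mm mean radius made of 14 mm bar. Six small capped vials stick out of the ring's far face, midway between spokes, to 21 mm from the wheel's plane, at radii of 58 to 72 mm.
- spoke_end (a point): Outer end of the spoke opposite the valve stem, 120 mm from the wheel's centre. There are 5 such spokes: straight grey round bars, 14 mm thick, with round ends, that run from the hub past the ring to 120 mm from the centre, at 60, 120, 180, 240 and 300 degrees from the stem, in one plane; the stem takes the sixth place.
- wheel (a joint): Angle of the wheel about the rotator's x axis, rad: 0 when the valve stem points straight up, pi when straight down; as it grows from 0 the stem leans to the rotator's -y side. Starts between 1.75 and 4.53. Turns either way without stops (whole turns count on); stiff friction of 0.12 N m (1.2 N at 100 mm radius), so it stays where it is left.
- stem: Valve stem on the wheel's ring: a brass tube 8 mm thick on a 16 mm collar, with a 13 mm black cap, thinner than the spokes. It starts 70 mm from the wheel's centre and is 58 mm long (tip 128 mm from the centre). Origin: its root on the ring; its z axis points outwards along the stem. It turns with the wheel and must not be touched.
- flask: Bystander: conical glass flask, 66 mm wide at the foot, with white cap, 107 mm high, beside the rotator. Origin: centre of its underside.
- jar: Bystander: jar 56 mm in diameter, 75 mm high, beside the rotator. Origin: centre of its underside.
- brush: Bystander: brush 160 mm long lying on the bench beyond the rotator. Origin: near its middle, on the bench; its x axis runs along the handle.

How it is judged:
By the outcome, as a careful person would: the job done as asked, in the order asked, and still so for the second after the job is handed in, with the robot touching nothing.
It also fails if it takes over 61 s, if anything falls off the work surface, if the arm or the gripper's body presses on something with over 40 N, if the wrist force passes 120 N, or if a joint passes its speed limit or range.

## Working session

There is one attempt and no reset: what is moved stays moved. The work goes in short steps, Python scripts to look and compute and a tool call to move; the robot and the scene stay as the last step left them, time stands still between calls to the robot, and variables do not carry over. Pictures are saved under pics/ and viewed, and the job is handed in when it is done.

Besides the shell and the picture viewer there is one more tool, called after "Call:" as name([rows], argument=value, ...), one row to a line, values as JSON. play_rows: Moves the arm, as the interface text tells. Its arguments: {"type":"object","properties":{"deltas":{"type":"array","items":{"type":"array","items":{"type":"array","items":{"type":"number"}}}},"grip_force":{"type":"number"}},"required":["deltas"]}

```bash
mkdir -p pics; python3 - <<'E'
from station import ctrl, viewer
import cv2,json
o=ctrl.get_obs(); print(o)
for n in ("scene","top"):
    c=viewer.camera(n); cv2.imwrite(f"pics/{n}0.png",cv2.resize(c["img"][:,:,::-1],(800,600),interpolation=cv2.INTER_CUBIC))
    print(n,c["fx"],c["fy"],c["cx"],c["cy"],c["rvec"],c["tvec"])
E
```

```text
{'time_s': 0.0, 'qpos': array([-1.17159017e+00,  3.00482946e-01,  1.52155338e+00,  1.17940944e-05,
        1.32067512e+00, -6.66076055e-02]), 'joint_vel': array([-0.00144161,  0.0016553 , -0.0005555 , -0.00136414,  0.00122909,
        0.00226163]), 'tau': array([-4.39662963e-04, -5.31802726e+01, -3.52736056e+01,  7.08753197e-02,
        2.43863388e-02, -8.89891680e-05]), 'ee_pos': array([ 0.24692019, -0.49114415,  0.17339156]), 'eef_rot': array([-1.64761439,  1.56967747,  1.95978909]), 'force': array([0.91321695, 0.90735119, 0.31008025]), 'moment': array([-0.05342403,  0.03049123, -0.01128964]), 'grip_width': 0.09418661305863986}
scene 396.54566735725894 396.54566735725894 257.10558517055944 194.83231806958904 [ 0.65261719  2.50406421 -1.30794029] [ 0.47247648 -0.04843488  1.38703235]
top 419.9050511830545 419.9050511830545 260.1689103805084 190.38462822594173 [ 2.15059502 -2.1509468   0.15901776] [0.02315964 0.58525677 1.12352326]
```

View pics/scene0.png

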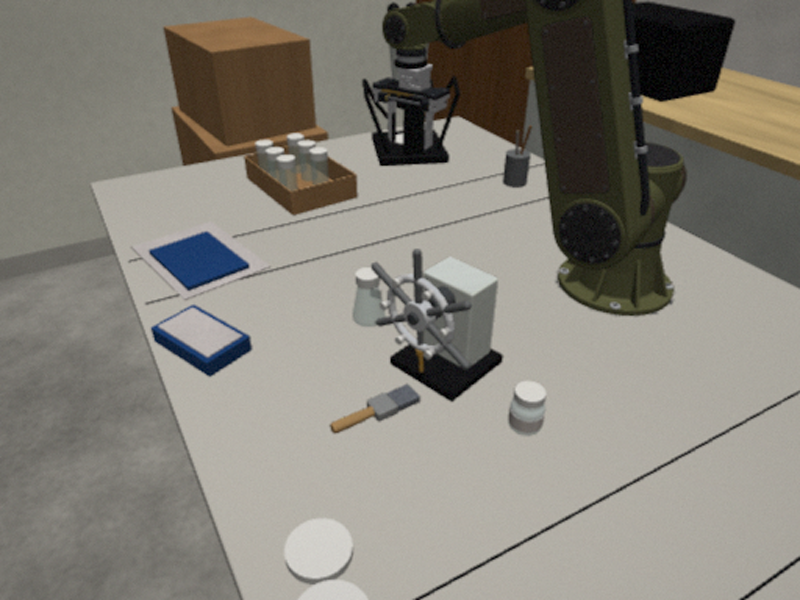

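View pics/top0.png

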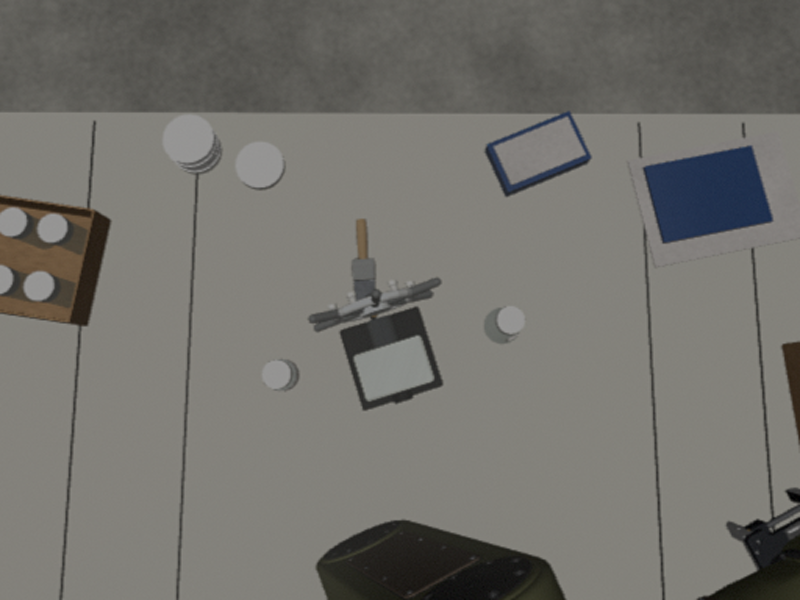

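The scene view shows the wheel (hub ≈(418,314) in the 800x600 picture) with the brass stem pointing nearly down at ≈(420,360). In the top view the housing top is at ≈(395,370), with the jar on the left at (278,375) and the flask on the right at (510,320). I'll zoom in and measure.

```bash
cat > h.py <<'E'
import numpy as np,cv2
from station import ctrl,viewer
def cam(n):
    c=viewer.camera(n); c["K"]=np.array([[c["fx"],0,c["cx"]],[0,c["fy"],c["cy"]],[0,0,1]]);c["R"]=cv2.Rodrigues(np.array(c["rvec"]))[0];c["t"]=np.array(c["tvec"]).reshape(3)
    c["o"]=-c["R"].T@c["t"]; return c
def ray(c,u,v):
    d=c["R"].T@np.linalg.inv(c["K"])@np.array([u,v,1.]);return c["o"],d
def onplane(c,u,v,p0,n):
    o,d=ray(c,u,v); return o+d*(np.dot(np.array(p0)-o,n)/np.dot(d,n))
def onz(c,u,v,z): return onplane(c,u,v,[0,0,z],np.array([0,0,1.]))
def proj(c,p):
    q=c["R"]@np.asarray(p)+c["t"]; q=c["K"]@q; return q[:2]/q[2]
def crop(c,x0,y0,x1,y1,name):
    im=c["img"][y0:y1,x0:x1,::-1]; s=min(800/(x1-x0),600/(y1-y0)); cv2.imwrite(name,cv2.resize(im,None,fx=s,fy=s,interpolation=cv2.INTER_CUBIC)); return s
E
python3 - <<'E'
from h import *
c=cam("scene"); print(crop(c,220,145,348,260,"pics/s1.png"))
t=cam("top"); print(crop(t,160,160,340,270,"pics/t1.png"))
hsv=cv2.cvtColor(t["img"],cv2.COLOR_RGB2HSV)
# housing top
print([ (p,t["img"][p[1],p[0]].tolist()) for p in [(253,236),(230,220),(270,258),(200,200),(225,225)]])
E
```

```text
5.217391304347826
4.444444444444445
[((253, 236), [140, 142, 139]), ((230, 220), [46, 45, 45]), ((270, 258), [131, 129, 123]), ((200, 200), [126, 123, 118]), ((225, 225), [48, 48, 46])]
```

```bash
python3 - <<'E'
from h import *
t=cam("top"); g=cv2.cvtColor(t["img"],cv2.COLOR_RGB2GRAY)
m=np.zeros_like(g); m[200:265,215:285]=(g[200:265,215:285]<70)*255
# housing fill
n,l,st,ce=cv2.connectedComponentsWithStats(m)
i=1+np.argmax(st[1:,4]); 
cn=cv2.findContours((l==i).astype(np.uint8),cv2.RETR_CCOMP,cv2.CHAIN_APPROX_NONE)
for k in cn[0]:
    if cv2.contourArea(k)>200:
        r=cv2.minAreaRect(k); b=cv2.boxPoints(r); print("foot?",r,[np.round(onz(t,*p,.022),4)[:2].tolist() for p in b],[np.round(onz(t,*p,.187),4)[:2].tolist() for p in b])
E
```

```text
foot? ((249.53985595703125, 227.4879150390625), (59.313777923583984, 53.07460403442383), 73.0724868774414) [[0.5414, 0.1482], [0.5852, 0.0057], [0.4266, -0.0417], [0.3846, 0.0984]] [[0.5244, 0.1315], [0.5621, 0.0091], [0.4258, -0.0316], [0.3897, 0.0888]]
foot? ((251.41281127929688, 235.1210174560547), (33.64542007446289, 48.43986129760742), 72.6459732055664) [[0.487, 0.1258], [0.5273, -0.0032], [0.4381, -0.0307], [0.3986, 0.0971]] [[0.4777, 0.1123], [0.5124, 0.0015], [0.4357, -0.0221], [0.4018, 0.0877]]
```

View pics/s1.png

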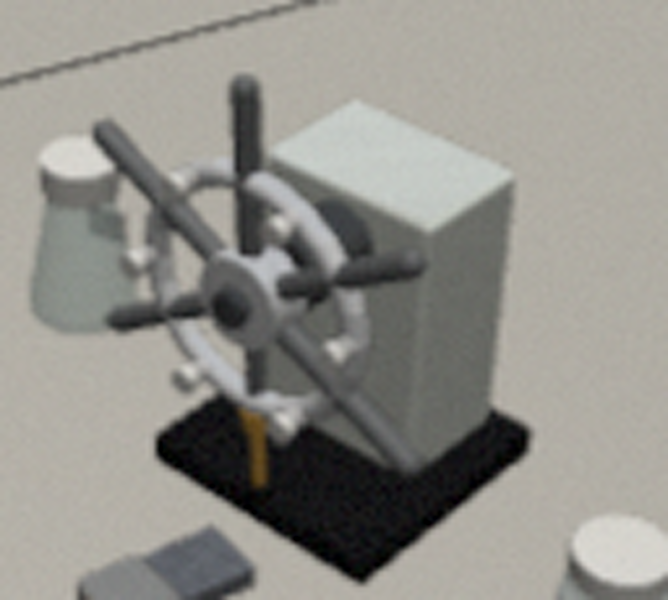

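View pics/t1.png

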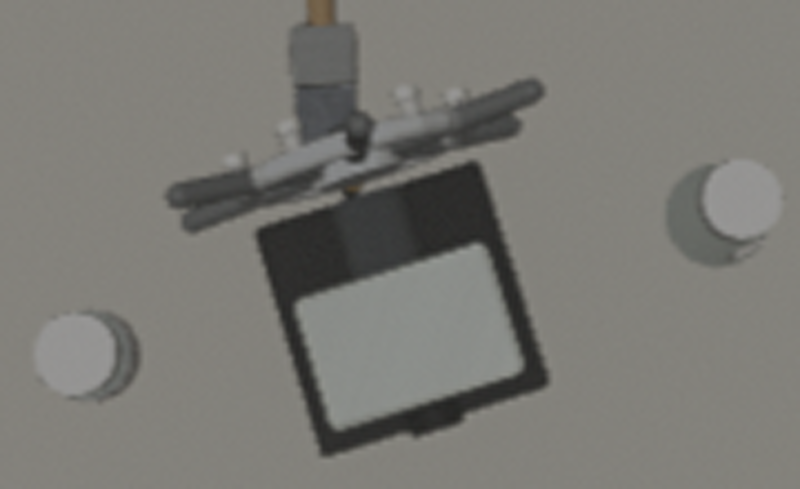

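```bash
python3 - <<'E'
from h import *
t=cam("top"); c=cam("scene")
f=lambda p:(p[0]/4.4444+160-.4,p[1]/4.4444+160-.4)
foot=np.array([onz(t,*f(p),.022) for p in [(258,233),(475,163),(547,382),(325,453)]])
print(foot[:,:2].round(4), foot.mean(0), np.linalg.norm(np.diff(foot,axis=0),axis=1))
ho=np.array([onz(t,*f(p),.187) for p in [(296,298),(487,242),(526,372),(335,432)]])
print(ho.mean(0),np.linalg.norm(np.diff(ho,axis=0),axis=1))
def yaw(q):
    # x axis: from back edge to front edge
    v=(q[0]+q[1]-q[2]-q[3]); w=(q[0]-q[1]+q[3]-q[2]); return np.arctan2(v[1],v[0]),np.arctan2(-w[0],w[1])
print(yaw(foot),yaw(ho))
y=np.mean(yaw(foot)+yaw(ho)); X=np.array([np.cos(y),np.sin(y),0]);Y=np.array([-X[1],X[0],0])
o1=foot.mean(0); o2=ho.mean(0)+.0245*X
print("origin",o1,o2,y)
O=(o1+o2)/2; O[2]=0; hub=O+.08*X+[0,0,.155]
print("hub",hub,"proj scene",proj(c,hub),"top",proj(t,hub))
g=lambda p:(p[0]/5.2174+220-.4,p[1]/5.2174+145-.4)
print("hub pix seen", g((240,300)))
for p in [(245,85),(103,130),(117,318),(262,485),(410,465),(416,262)]:
    q=onplane(c,*g(p),hub,X)-hub; print(p,q@Y,q[2],np.hypot(q@Y,q[2]),np.arctan2(-(q@Y),q[2])%(2*np.pi), (np.degrees(np.arctan2(-(q@Y),q[2]))%60))
for p in [(355,125),(537,90),(178,195),(512,126),(190,222)]:
    q=onplane(t,*f(p),hub,X)-hub; print("top",p,q@Y,q[2],np.hypot(q@Y,q[2]),(np.degrees(np.arctan2(-(q@Y),q[2]))%360))
for nm,p,z in [("jar",(76,355),.075),("flask",(742,200),.107)]: print(nm,onz(t,*f(p),z))
b=onz(t,*f((325,60)),.01);print("brush ferrule",b)
E
```

```text
[[ 0.5268  0.142 ]
 [ 0.5713  0.0052]
 [ 0.4337 -0.0393]
 [ 0.3901  0.0986]] [0.48048209 0.05162369 0.022     ] [0.14383199 0.14461337 0.14464894]
[0.45663702 0.04326251 0.187     ] [0.10732616 0.07280851 0.10688877]
(np.float64(0.31002598010723986), np.float64(0.31000943405770887)) (np.float64(0.2906365728306335), np.float64(0.29319388167720195))
origin [0.48048209 0.05162369 0.022     ] [0.48003576 0.05052538 0.187     ] 0.30096646716819603
hub [0.55666296 0.07479    0.155     ] proj scene [267.01261051 200.5059658 ] top [239.72789769 195.30110083]
hub pix seen (265.5999233334611, 202.09990416682638)
(245, 85) -0.004764479786729039 0.11499903316667284 0.11509768849506784 0.04140692656978881 2.37244213505701
(103, 130) -0.09987621462201489 0.050943341895541866 0.11211816235877599 1.0991293321394306 2.9754718706222434
(117, 318) -0.09222852072582678 -0.0630017158185939 0.11169295515546683 2.1700927891271435 4.3371579687586745
(262, 485) 0.013623541342203333 -0.11701589169732571 0.11780628076814488 3.2574955669598906 6.640747769376986
(410, 465) 0.10606252050624859 -0.04907531360828496 0.11686592600878119 4.279022627591694 5.169937001983882
(416, 262) 0.09982971192515168 0.06578772811528669 0.11955750312560753 5.2950647307689325 3.384861321635384
top (355, 125) -0.004662244111320255 0.11905317832007115 0.11914443246859753 2.2426153246948335
top (537, 90) -0.10384684011217958 0.04967029595947384 0.11511431058728673 64.43805200367822
top (178, 195) 0.09444714189961542 0.06739423748985299 0.11602691868633243 305.51035041638636
top (512, 126) -0.09455524992299841 -0.06367836371472732 0.11399837408220255 123.95835006256326
top (190, 222) 0.10392752938547486 -0.05076897813904788 0.11566512225148885 243.96432172915166
jar [0.44919514 0.24423107 0.075     ]
flask [ 0.53853273 -0.14954454  0.107     ]
brush ferrule [0.6397501  0.10148534 0.01      ]
```

Measured values:
- Rotator origin ≈ (0.480, 0.051), yaw ≈ 0.30. Hub ≈ (0.557, 0.075, 0.155).
- The stem sits at about 184° (pointing down), with spokes at 4, 64, 124, 244 and 304°.

Plan: with the fingers closed and the tool pointing down, make three pushes of about 59° each. Each one pushes the spoke that is on top toward the rotator's -y side. I'll write a helper that converts hub-plane targets to tool deltas.

```bash
cat >> h.py <<'E'
from scipy.spatial.transform import Rotation as Ro
YAW=.301; X=np.array([np.cos(YAW),np.sin(YAW),0]);Y=np.array([-X[1],X[0],0]);Z=np.array([0,0,1.])
HUB=np.array([.5567,.0748,.155])
def pose():
    o=ctrl.get_obs(); return o, np.array(o["ee_pos"]), Ro.from_euler("xyz",o["eef_rot"]).as_matrix()
def wh(p): d=p-HUB; return np.array([d@X,d@Y,d[2]])*1000
def W(x,y,z): return HUB+(x*X+y*Y+z*Z)/1000
def tcp(phi,s=100): # finger place touching spoke at phi deg
    a=np.radians(phi); return np.array([0,-s*np.sin(a)+7*np.cos(a)+8, s*np.cos(a)+7*np.sin(a)])
def wheel(c,pts):
    for p in pts:
        q=wh(onplane(c,*p,HUB,X)); print(p,q.round(1),"r",round(np.hypot(q[1],q[2]),1),"deg",round(np.degrees(np.arctan2(-q[1],q[2]))%360,1))
E
python3 - <<'E'
from h import *
o,p,R=pose(); print(R.round(3))
for s in (1,-1):
    y=s*X; x=-Z; T=np.column_stack([x,y,np.cross(x,y)])
    print(s,(Ro.from_matrix(R.T@T)).as_rotvec())
    print(T.round(3))
print(R.T@(W(0,22,190)-p)*1000, wh(p))
E
```

```text
[[-0.     0.449 -0.893]
 [ 0.    -0.893 -0.449]
 [-1.    -0.    -0.   ]]
1 [-1.40600606e+00 -2.54352299e-04  2.18900206e-04]
[[-0.     0.955  0.296]
 [-0.     0.296 -0.955]
 [-1.     0.     0.   ]]
-1 [1.73558657e+00 2.28987424e-04 2.66073197e-04]
[[-0.    -0.955 -0.296]
 [-0.    -0.296  0.955]
 [-1.    -0.     0.   ]]
[-171.0328934  -388.47074141 -534.59009199] [-463.62143692 -448.85230361   18.8228829 ]
```

Call:
play_rows([
  [[-17, 0, 0, -0.1406, 0, 0, 0], [-17, 0, 0, -0.1406, 0, 0, 0], [-17, 0, 0, -0.1406, 0, 0, 0], [-17, 0, 0, -0.1406, 0, 0, 0], [-17, 0, 0, -0.1406, 0, 0, 0], [-17, 0, 0, -0.1406, 0, 0, 0], [-17, 0, 0, -0.1406, 0, 0, 0], [-17, 0, 0, -0.1406, 0, 0, 0], [-17, 0, 0, -0.1406, 0, 0, 0], [-17, 0, 0, -0.1406, 0, 0, 0]],
])

```text
time_s: 1.35
ee_pos: [0.247, -0.4913, 0.3446]
eef_rot: [-2.626, 1.571, 2.393]
force: [0.0, -0.9, 0.5]
grip_width: 0.0175
```

Call:
play_rows([
  [[0, 23, -23, 0, 0, 0, 0], [0, 23, -23, 0, 0, 0, 0], [0, 23, -23, 0, 0, 0, 0], [0, 23, -23, 0, 0, 0, 0], [0, 23, -23, 0, 0, 0, 0], [0, 23, -23, 0, 0, 0, 0], [0, 23, -23, 0, 0, 0, 0], [0, 23, -23, 0, 0, 0, 0], [0, 23, -23, 0, 0, 0, 0], [0, 23, -23, 0, 0, 0, 0]],
])

```text
time_s: 2.35
ee_pos: [0.3989, -0.2023, 0.3441]
eef_rot: [0.697, 1.57, -0.573]
force: [1.2, -0.3, -0.8]
grip_width: 0.0005
```

Call:
play_rows([
  [[0, 23, -24, 0, 0, 0, 0], [0, 23, -24, 0, 0, 0, 0], [0, 23, -24, 0, 0, 0, 0], [0, 23, -24, 0, 0, 0, 0], [0, 23, -24, 0, 0, 0, 0], [0, 23, -24, 0, 0, 0, 0], [0, 23, -24, 0, 0, 0, 0], [0, 23, -24, 0, 0, 0, 0], [0, 23, -24, 0, 0, 0, 0], [0, 23, -24, 0, 0, 0, 0]],
])

```text
time_s: 3.35
ee_pos: [0.5474, 0.0952, 0.3439]
eef_rot: [0.641, 1.571, -0.629]
force: [-0.1, -0.2, 0.8]
grip_width: 0.0008
```

```bash
python3 - <<'E'
from h import *
o,p,R=pose(); print(o["time_s"],wh(p),R.round(3),o["grip_width"],o["force"],o["qpos"])
for n in range(4,65,10): print(n,tcp(n).round(1))
c=cam("scene"); print(crop(c,200,105,355,221,"pics/s2.png"))
t=cam("top"); print(crop(t,160,150,320,270,"pics/t2.png"))
E
```

```text
3.35 [ -2.8223126   22.24880555 188.92219202] [[ 0.     0.955  0.297]
 [-0.     0.297 -0.955]
 [-1.     0.     0.   ]] 0.0007585178562162455 [-0.08213949 -0.16331527  0.78704842] [ 1.06304325e-01  2.50763020e-01  1.19789734e+00 -2.68162035e-05
  1.69290285e+00 -1.94812029e-01]
4 [  0.    8.  100.2]
14 [ 0.  -9.4 98.7]
24 [  0.  -26.3  94.2]
34 [  0.  -42.1  86.8]
44 [  0.  -56.4  76.8]
54 [  0.  -68.8  64.4]
64 [  0.  -78.8  50.1]
5.161290322580645
5.0
```

View pics/s2.png

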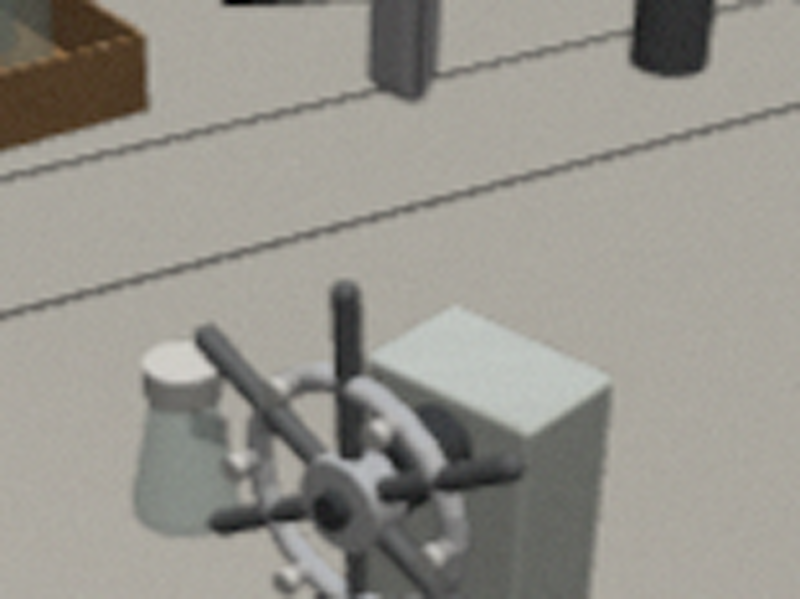

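View pics/t2.png

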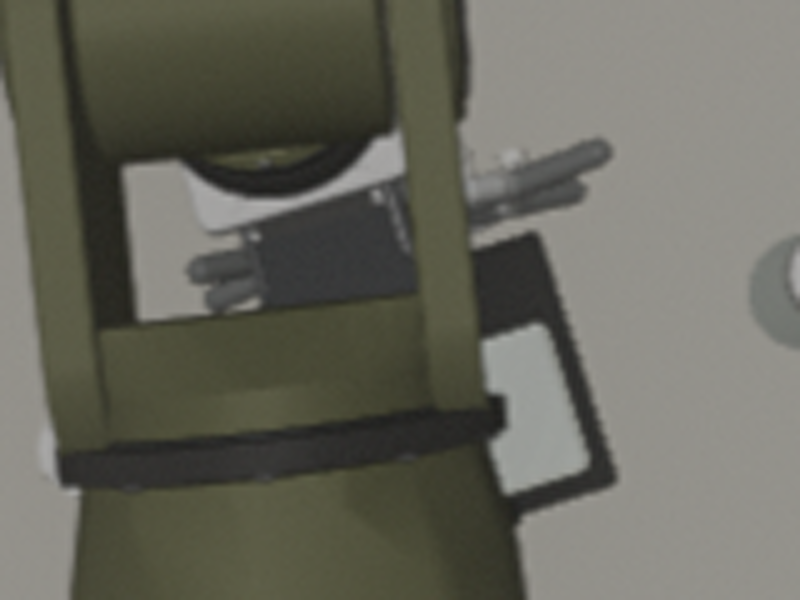

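The closed fingertips are at crop (400,90), above and slightly to the +y side of the top spoke, whose tip is at (345,290). The path is clear, so I'll descend.

Call:
play_rows([
  [[15, 3, 0, 0, 0, 0, 0], [20, 0, 0, 0, 0, 0, 0], [20, 0, 0, 0, 0, 0, 0], [20, 0, 0, 0, 0, 0, 0], [14, 0, 0, 0, 0, 0, 0], [0, 0, 0, 0, 0, 0, 0]],
])

```text
time_s: 4.05
ee_pos: [0.549, 0.0941, 0.2533]
eef_rot: [-1.738, 1.568, -3.008]
force: [-0.1, -0.1, -0.1]
grip_width: 0.0002
```

Call:
play_rows([
  [[0, 0, 7, 0, 0, 0, 0], [0, 0, 7, 0, 0, 0, 0], [0.5, 0, 6, 0, 0, 0, 0], [0.5, 0, 6, 0, 0, 0, 0], [1, 0, 6, 0, 0, 0, 0], [1, 0, 6, 0, 0, 0, 0], [2, 0, 6, 0, 0, 0, 0]],
])

```text
time_s: 4.75
ee_pos: [0.5631, 0.0522, 0.2499]
eef_rot: [1.435, 1.571, 0.165]
force: [-0.4, 0.6, 1.4]
grip_width: 0.0005
```

```bash
python3 - <<'E'
from h import *
o,p,R=pose(); print(o["time_s"],wh(p),o["force"])
c=cam("scene"); print(crop(c,200,105,355,221,"pics/s3.png"))
E
```

```text
4.75 [ -0.60177311 -23.46548729  94.91604982] [-0.35452174  0.58662457  1.39142304]
5.161290322580645
```

View pics/s3.png

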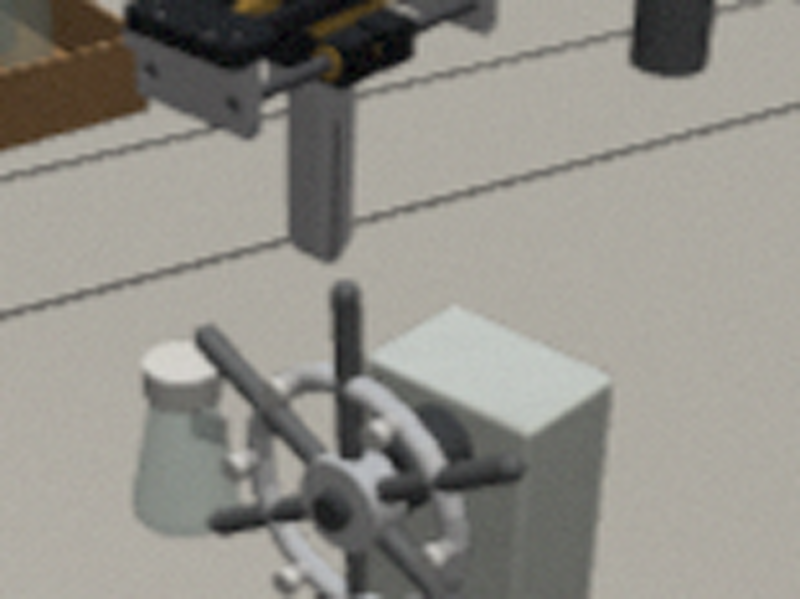

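```bash
python3 - <<'E'
from h import *
o,p,R=pose(); c=cam("scene");t=cam("top")
f=lambda q:((q-[200,105])*5.161).round(0)
print(p,f(proj(c,p)), f(proj(c,HUB)), f(proj(c,W(0,-8,120))),f(proj(c,W(0,0,120))))
print("x axis -50", f(proj(c,W(-50,-23,95))))
b=np.linalg.lstsq
# triangulate hub with spoke tip in both views: tip pixel scene/top from earlier pictures
g=lambda p:np.array([p[0]/5.2174+220-.4,p[1]/5.2174+145-.4]); h=lambda p:np.array([p[0]/4.4444+160-.4,p[1]/4.4444+160-.4])
def P(c): return c["K"]@np.column_stack([c["R"],c["t"]])
for a,b in [((245,80),(358,122)),((103,130),(537,90)),((117,318),(512,126))]:
    q=cv2.triangulatePoints(P(c),P(t),g(a).reshape(2,1),h(b).reshape(2,1)).ravel(); q=q[:3]/q[3]; print(q,wh(q))
print(crop(t,160,150,320,270,"pics/t3.png"))
E
```

```text
[0.56314263 0.05153959 0.24941301] [314. 311.] [346. 493.] [339. 277.] [351. 283.]
x axis -50 [383. 275.]
[0.558946   0.06945861 0.27267088] [  0.56143206  -5.76713193 117.67088209]
[ 0.58633027 -0.02368469  0.20463024] [  -0.9001791  -102.84151553   49.63023892]
[ 0.58406357 -0.01509387  0.09104022] [ -0.51800344 -93.96490831 -63.95977991]
5.0
```

View pics/t3.png

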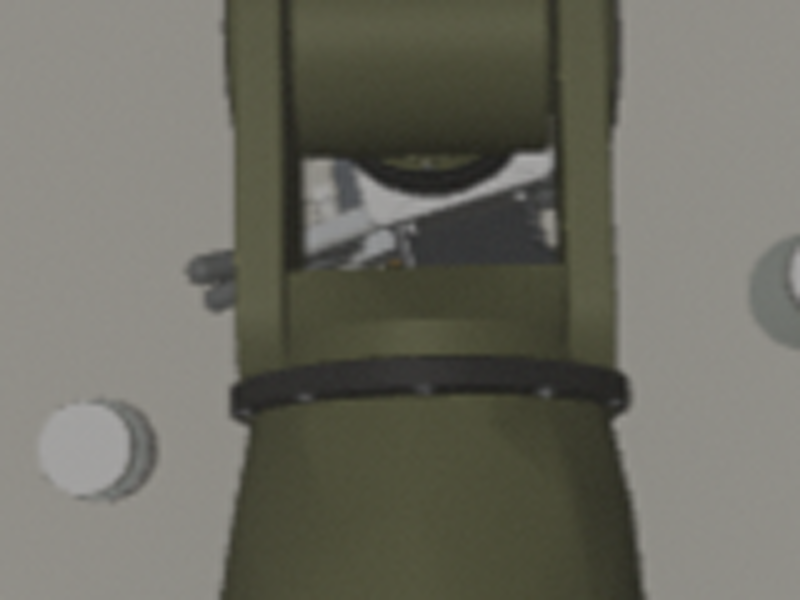

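```bash
python3 - <<'E'
from h import *
c=cam("scene")
f=lambda q:((q-[200,105])*5.161).round(0)
print("s2", f(proj(c,W(-2.8,22.2,189))))
for x,y,z in [(-.6,-23.5,95),(-.6,-23.5,125),(-30,-23.5,95),(-45,-23.5,95),(0,-23.5,110)]: print(x,y,z,f(proj(c,W(x,y,z))))
o=np.array([.2469,-.4911,.1734]); print("start tcp",proj(c,o)*1.5625)
o,p,R=pose(); print(wh(p),o["time_s"])
E
```

```text
s2 [397. 161.]
-0.6 -23.5 95 [314. 311.]
-0.6 -23.5 125 [315. 256.]
-30 -23.5 95 [356. 289.]
-45 -23.5 95 [376. 278.]
0 -23.5 110 [314. 284.]
start tcp [408.72805598 156.13336558]
[ -0.63721483 -22.98654584  94.85515294] 4.95
```

The wheel has not moved. The fingertip is seen at crop (325,255), but the reported TCP projects to (314,311). The same offset showed in the previous picture, so the closed tips sit about 30 mm above the reported TCP. I'll go back along the same track, lower by 24 mm (safe whichever is right) and look again.

Call:
play_rows([
  [[-2, 0, -15, 0, 0, 0, 0], [-2, 0, -15, 0, 0, 0, 0], [-1, 0, -15, 0, 0, 0, 0], [8, 0, 0, 0, 0, 0, 0], [8, 0, 0, 0, 0, 0, 0], [8, 0, 0, 0, 0, 0, 0], [0, 0, 0, 0, 0, 0, 0]],
])

```text
time_s: 5.65
ee_pos: [0.5491, 0.0952, 0.2292]
eef_rot: [-1.743, 1.568, -3.013]
force: [-0.0, -0.1, -0.3]
grip_width: 0.0006
```

```bash
python3 - <<'E'
from h import *
o,p,R=pose(); print(o["time_s"],wh(p),o["force"])
c=cam("scene"); print(crop(c,200,105,355,221,"pics/s4.png"))
print(((proj(c,p)-[200,105])*5.161))
E
```

```text
5.65 [-1.19180021 21.77979389 74.19579428] [-0.01902046 -0.05970927 -0.28704022]
5.161290322580645
[385.07805978 382.4637704 ]
```

View pics/s4.png

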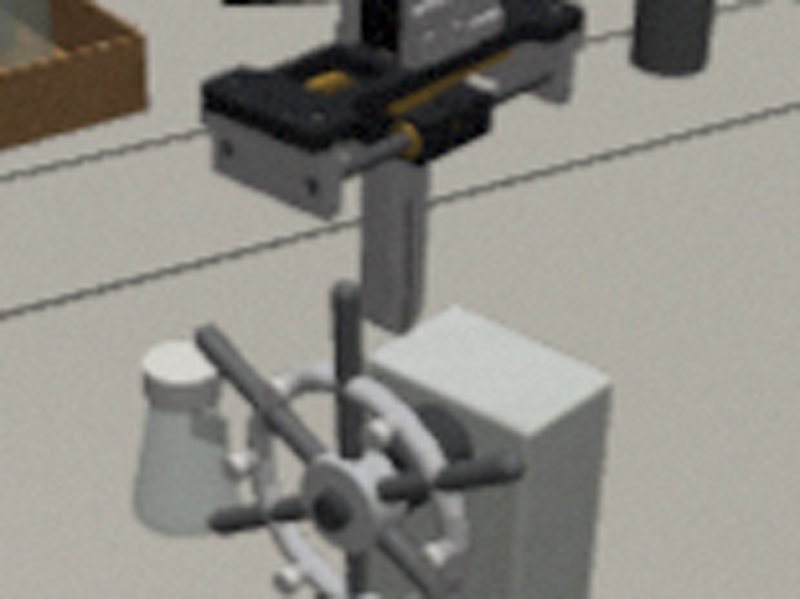

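```bash
python3 - <<'E'
from h import *
c=cam("scene")
f=lambda q:((q-[200,105])*5.161).round(0)
for z in (74,105):
  for h in (66,97): print(z,h,[f(proj(c,W(x,22+dy,z+h))).tolist() for x,dy in [(88,-37),(88,37),(-88,37),(60,-37)]])
E
```

```text
74 66 [[192.0, 303.0], [316.0, 365.0], [572.0, 222.0], [237.0, 280.0]]
74 97 [[190.0, 240.0], [317.0, 301.0], [577.0, 162.0], [236.0, 218.0]]
105 66 [[190.0, 240.0], [317.0, 301.0], [577.0, 162.0], [236.0, 218.0]]
105 97 [[189.0, 175.0], [318.0, 233.0], [583.0, 100.0], [236.0, 154.0]]
```

Call:
play_rows([
  [[4, 0, 5, 0, 0, 0, 0], [0, 0, 5, 0, 0, 0, 0], [0, 0, 5, 0, 0, 0, 0], [0, 0, 5, 0, 0, 0, 0], [0, 0, 5, 0, 0, 0, 0], [0, 0, 5, 0, 0, 0, 0], [0, 0, 0, 0, 0, 0, 0]],
])

```text
time_s: 6.45
ee_pos: [0.5587, 0.0664, 0.227]
eef_rot: [0.607, 1.571, -0.663]
force: [0.1, 1.2, 0.5]
grip_width: 0.0005
```

```bash
python3 - <<'E'
from h import *
o,p,R=pose(); print(o["time_s"],wh(p),o["force"])
c=cam("scene"); print(crop(c,200,105,355,221,"pics/s5.png"))
E
```

```text
6.45 [-0.59420046 -8.60740372 72.01259349] [0.11084085 1.1650925  0.49066588]
5.161290322580645
```

View pics/s5.png

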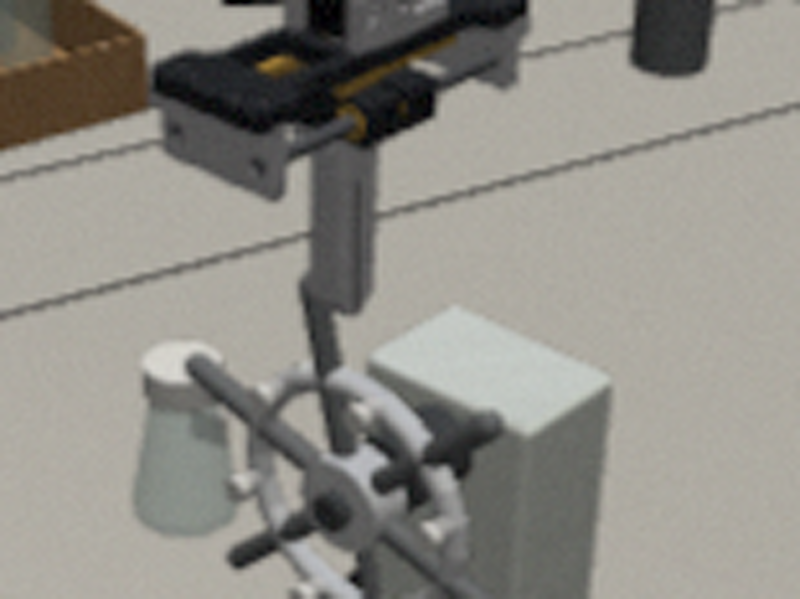

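The push works. The top spoke is now about 10° further round at crop (305,285), with the fingertip behind it at (345,310), and the force of 1.2 N fits the stated friction. So the tip is 31 mm above the reported TCP. I'll continue along the arc.

Call:
play_rows([
  [[4, 0, 9, 0, 0, 0, 0], [4, 0, 8.7, 0, 0, 0, 0], [3.7, 0, 8, 0, 0, 0, 0], [3.7, 0, 7.8, 0, 0, 0, 0], [5, 0, 7.2, 0, 0, 0, 0], [5, 0, 7.1, 0, 0, 0, 0], [6.2, 0, 6.2, 0, 0, 0, 0], [6.2, 0, 6.2, 0, 0, 0, 0], [5, 0, 4, 0, 0, 0, 0], [5, 0, 3, 0, 0, 0, 0]],
])

```text
time_s: 7.5
ee_pos: [0.5785, 0.0025, 0.1787]
eef_rot: [-0.987, 1.571, -2.257]
force: [0.0, 1.0, 1.6]
grip_width: 0.0005
```

```bash
python3 - <<'E'
from h import *
o,p,R=pose(); print(o["time_s"],wh(p),o["force"])
c=cam("scene"); print(crop(c,200,105,355,221,"pics/s6.png"))
E
```

```text
7.5 [ -0.65226886 -75.5089726   23.66019701] [0.00641111 0.97976251 1.64521941]
5.161290322580645
```

View pics/s6.png

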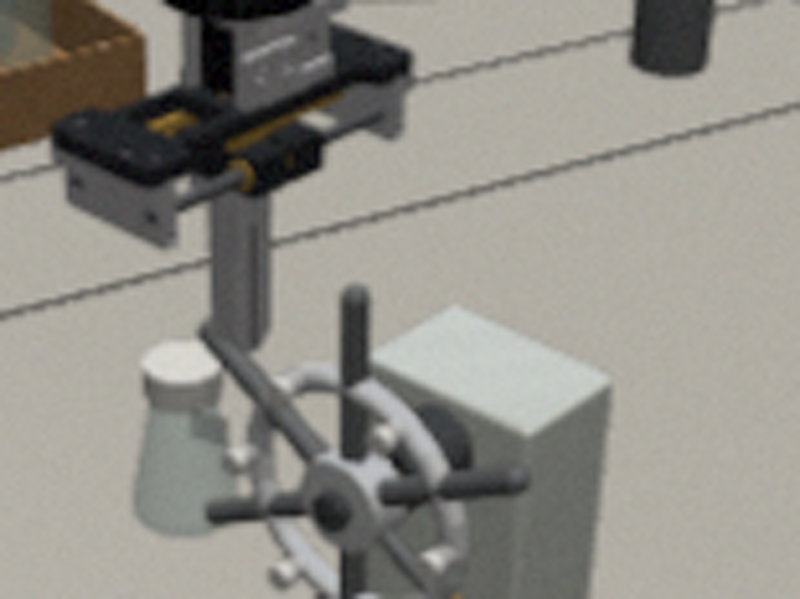

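Push 1 is done. The next spoke is upright at crop (355,292), and the brass stem is appearing at the lower right, (455,598). I'll retract, go over and re-enter behind it.

Call:
play_rows([
  [[-22, 0, -1, 0, 0, 0, 0], [-24, 0, 0, 0, 0, 0, 0], [-24, 0, 0, 0, 0, 0, 0], [-24, 0, 0, 0, 0, 0, 0], [0, 0, -25, 0, 0, 0, 0], [0, 0, -25, 0, 0, 0, 0], [0, 0, -26, 0, 0, 0, 0], [0, 0, -26, 0, 0, 0, 0]],
])

```text
time_s: 8.35
ee_pos: [0.5474, 0.1021, 0.2731]
eef_rot: [-0.147, 1.571, -1.417]
force: [0.3, 0.2, 0.1]
grip_width: 0.0003
```

Call:
play_rows([
  [[10, 0, 0, 0, 0, 0, 0], [20, 0, 0, 0, 0, 0, 0], [20, 0, 0, 0, 0, 0, 0], [0, 0, 3, 0, 0, 0, 0], [0, 0, 6, 0, 0, 0, 0]],
])

```text
time_s: 8.85
ee_pos: [0.5507, 0.0921, 0.2234]
eef_rot: [-1.073, 1.571, -2.343]
force: [0.0, 0.2, 0.1]
grip_width: 0.0003
```

```bash
python3 - <<'E'
from h import *
o,p,R=pose(); print(o["time_s"],wh(p)+[0,0,31],o["force"])
for n in (0,10,20,30,40,50,60): print(n,tcp(n).round(1))
c=cam("scene"); print(crop(c,200,105,355,221,"pics/s7.png"))
E
```

```text
8.85 [-0.60885992 18.25117747 99.44418062] [0.03005386 0.17792441 0.13012924]
0 [  0.  15. 100.]
10 [ 0.  -2.5 99.7]
20 [  0.  -19.6  96.4]
30 [  0.  -35.9  90.1]
40 [  0.  -50.9  81.1]
50 [  0.  -64.1  69.6]
60 [  0.  -75.1  56.1]
5.161290322580645
```

View pics/s7.png

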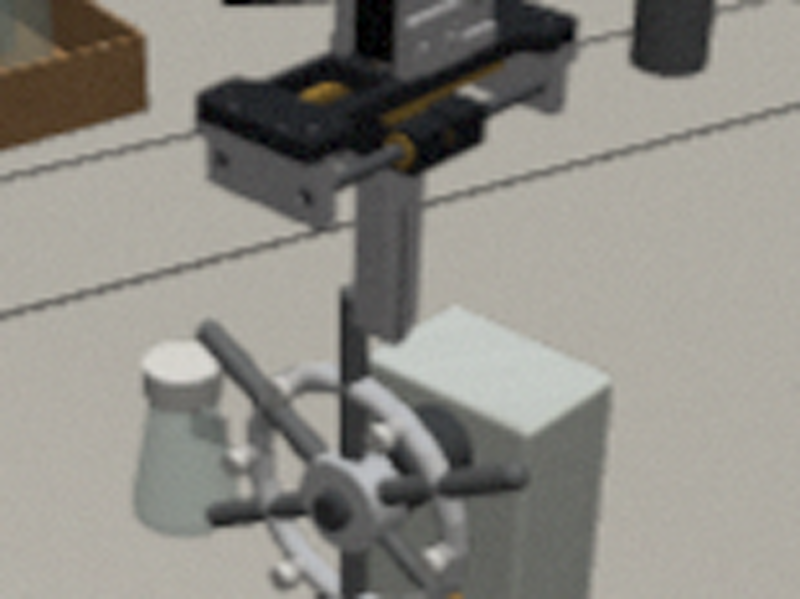

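The fingertip sits right behind the upright spoke. Push 2.

Call:
play_rows([
  [[0, 0, 7, 0, 0, 0, 0], [0, 0, 7, 0, 0, 0, 0], [0, 0, 7, 0, 0, 0, 0], [1.5, 0, 8.5, 0, 0, 0, 0], [2, 0, 8.5, 0, 0, 0, 0], [3, 0, 8, 0, 0, 0, 0], [3.3, 0, 8, 0, 0, 0, 0], [4.5, 0, 7.5, 0, 0, 0, 0], [4.5, 0, 7.5, 0, 0, 0, 0]],
])

```text
time_s: 9.8
ee_pos: [0.5711, 0.0262, 0.2039]
eef_rot: [-2.032, 1.571, 2.981]
force: [-0.2, 1.2, -0.4]
grip_width: 0.0006
```

Call:
play_rows([
  [[5.7, 0, 6.6, 0, 0, 0, 0], [5.8, 0, 6.6, 0, 0, 0, 0], [6.7, 0, 5.5, 0, 0, 0, 0], [5, 0, 3.5, 0, 0, 0, 0], [4, 0, 3, 0, 0, 0, 0], [2, 0, 1, 0, 0, 0, 0], [0, 0, 0, 0, 0, 0, 0]],
])

```text
time_s: 10.5
ee_pos: [0.5787, 0.0016, 0.1749]
eef_rot: [-1.486, 1.57, -2.756]
force: [0.2, 0.5, 0.0]
grip_width: 0.0004
```

```bash
python3 - <<'E'
from h import *
o,p,R=pose(); print(o["time_s"],wh(p)+[0,0,31],o["force"])
c=cam("scene"); print(crop(c,200,125,355,241,"pics/s8.png"))
E
```

```text
10.5 [ -0.7131584  -76.40069914  50.90181677] [0.17084388 0.54432219 0.03608588]
5.161290322580645
```

View pics/s8.png

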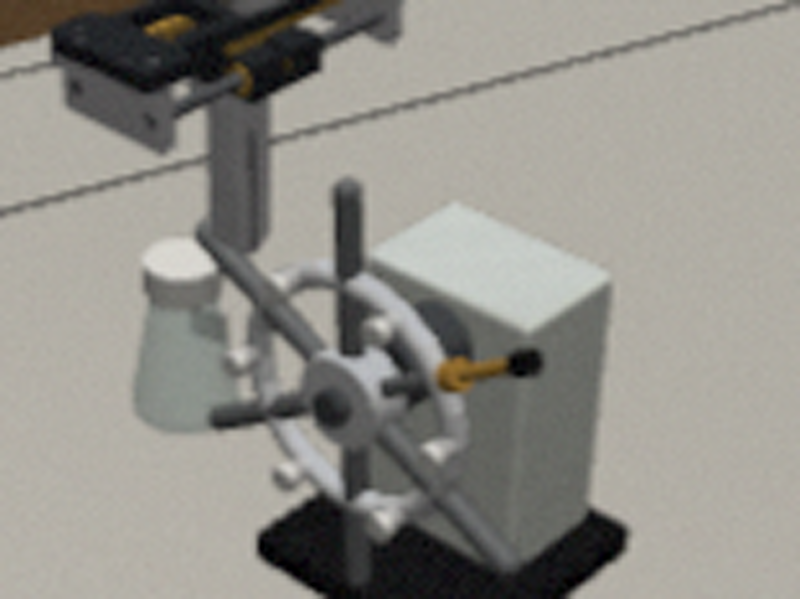

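Push 2 is done. The stem is now at the upper right (collar (455,375), cap (525,360)), about 57° from the top. The next spoke is upright at (347,185). I'll re-enter behind it and stay well clear of the stem.

Call:
play_rows([
  [[-22, 0, -1, 0, 0, 0, 0], [-24, 0, 0, 0, 0, 0, 0], [-24, 0, 0, 0, 0, 0, 0], [-24, 0, 0, 0, 0, 0, 0], [0, 0, -25, 0, 0, 0, 0], [0, 0, -25, 0, 0, 0, 0], [0, 0, -25, 0, 0, 0, 0], [0, 0, -24, 0, 0, 0, 0]],
])

```text
time_s: 11.35
ee_pos: [0.5486, 0.0982, 0.2694]
eef_rot: [1.07, 1.57, -0.199]
force: [-0.4, 0.1, 0.4]
grip_width: 0.0008
```

Call:
play_rows([
  [[10, 0, 0, 0, 0, 0, 0], [20, 0, 0, 0, 0, 0, 0], [16, 0, 0, 0, 0, 0, 0], [0, 0, 3, 0, 0, 0, 0], [0, 0, 3, 0, 0, 0, 0]],
])

```text
time_s: 11.85
ee_pos: [0.5511, 0.0908, 0.2234]
eef_rot: [-0.252, 1.571, -1.522]
force: [-0.0, 0.5, 0.9]
grip_width: 0.0005
```

```bash
python3 - <<'E'
from h import *
o,p,R=pose(); print(o["time_s"],wh(p)+[0,0,31],o["force"])
c=cam("scene"); print(crop(c,200,125,355,241,"pics/s9.png"))
k=lambda p:(p[0]/5.161+200-.4,p[1]/5.161+125-.4)
wheel(c,[k(p) for p in [(345,188),(203,230),(217,418),(356,575),(505,560),(525,361),(450,377)]])
E
```

```text
11.85 [-0.59460662 16.93261262 99.43784387] [-0.04817384  0.49156339  0.86215156]
5.161290322580645
(266.4475101724472, 161.02704902150745) [  0.   -5.1 114.5] r 114.6 deg 2.5
(238.93346250726603, 169.16500678163146) [  -0.  -101.4   51.4] r 113.7 deg 63.1
(241.64611509397403, 205.59205580313895) [  0.  -93.7 -63.9] r 113.4 deg 124.3
(268.5788800620035, 236.01251695407868) [  -0.     9.  -114.2] r 114.6 deg 184.5
(297.44925402053866, 233.1061034683201) [  0.  103.7 -48.4] r 114.5 deg 245.0
(301.32447200155013, 194.54768455725636) [  0.  105.4  69.3] r 126.1 deg 303.3
(286.7924045727573, 197.64785894206548) [-0.  63.5 40. ] r 75.0 deg 302.2
```

View pics/s9.png

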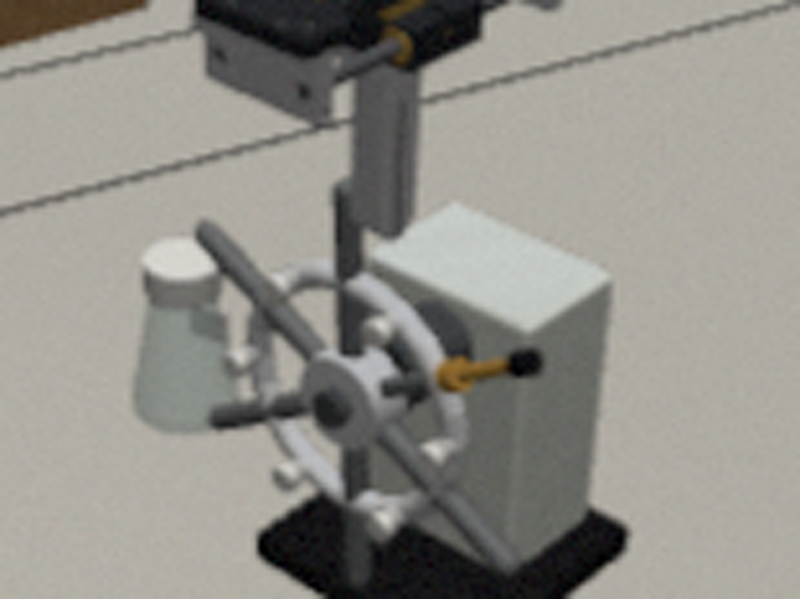

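The wheel is at about 303.5°. For push 3 I'll stop about 3° short, then measure and trim.

Call:
play_rows([
  [[0, 0, 7, 0, 0, 0, 0], [0, 0, 7, 0, 0, 0, 0], [0, 0, 7, 0, 0, 0, 0], [1.5, 0, 8.5, 0, 0, 0, 0], [2, 0, 8.5, 0, 0, 0, 0], [3, 0, 8, 0, 0, 0, 0], [3.3, 0, 8, 0, 0, 0, 0], [4.5, 0, 7.5, 0, 0, 0, 0], [4.5, 0, 7.5, 0, 0, 0, 0]],
])

```text
time_s: 12.8
ee_pos: [0.5715, 0.025, 0.2039]
eef_rot: [-2.183, 1.571, 2.83]
force: [0.1, 1.4, 0.2]
grip_width: 0.0003
```

Call:
play_rows([
  [[5.7, 0, 6, 0, 0, 0, 0], [5.8, 0, 5.5, 0, 0, 0, 0], [3, 0, 2.5, 0, 0, 0, 0], [3, 0, 2, 0, 0, 0, 0], [2, 0, 1, 0, 0, 0, 0], [0.8, 0, 1, 0, 0, 0, 0], [0, 0, 0, 0, 0, 0, 0]],
])

```text
time_s: 13.5
ee_pos: [0.5766, 0.0085, 0.184]
eef_rot: [-2.474, 1.571, 2.54]
force: [0.6, 0.9, 0.8]
grip_width: 0.0005
```

```bash
python3 - <<'E'
from h import *
o,p,R=pose(); print(o["time_s"],wh(p)+[0,0,31],o["force"])
c=cam("scene"); print(crop(c,220,135,320,210,"pics/s10.png"),crop(c,220,180,320,255,"pics/s11.png"))
E
```

```text
13.5 [ -0.62572257 -69.23983081  59.9955683 ] [0.63419197 0.86071558 0.84012212]
8.0 8.0
```

View pics/s10.png

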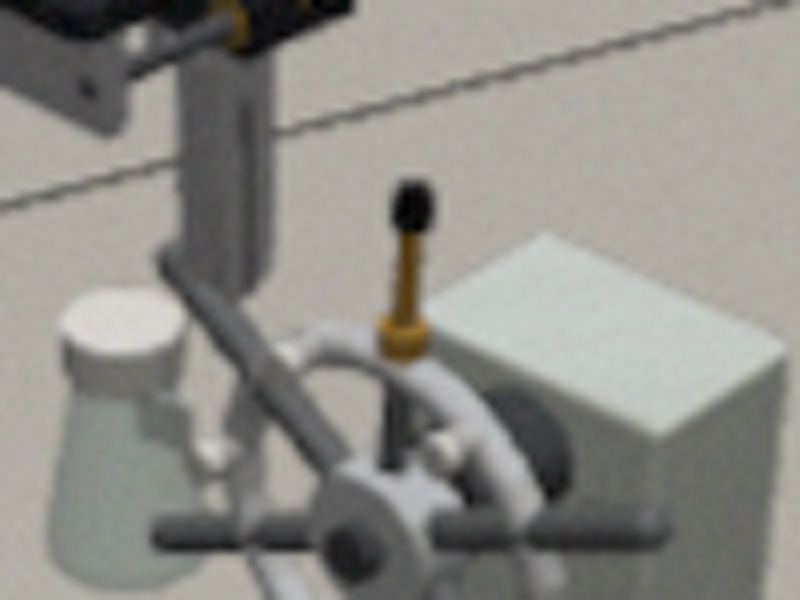

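View pics/s11.png

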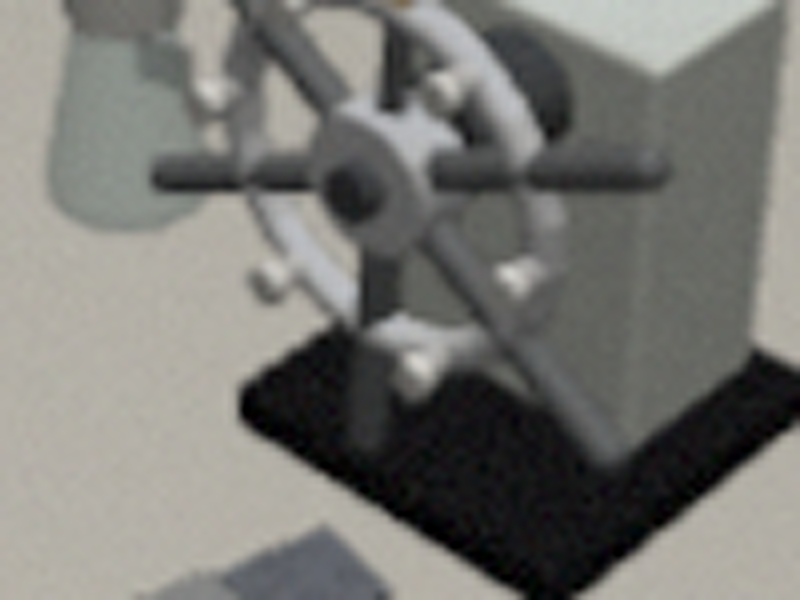

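```bash
cat >> h.py <<'E'
def diam(c,a,b,base):
    A,B=[wh(onplane(c,*p,HUB,X)) for p in (a,b)]; d=A-B; m=np.degrees(np.arctan2(-d[1],d[2])); print("diam",base,round((m-base+180)%360-180,2),"mid",((A+B)/2).round(1),"len",np.linalg.norm(d).round(1))
E
python3 - <<'E'
from h import *
c=cam("scene")
a=lambda p:(p[0]/8+220-.44,p[1]/8+135-.44); b=lambda p:(p[0]/8+220-.44,p[1]/8+180-.44)
diam(c,a((413,200)),b((368,442)),0)
diam(c,a((168,258)),b((613,455)),60)
diam(c,a((160,532)),b((655,167)),120)
diam(c,a((413,200)),a((404,337)),0)
for q in (0,2,-2):
    r=np.radians(q)
    print(q,[((proj(c,W(0,-s*np.sin(r),s*np.cos(r)))-[220,135]+.44)*8).round(0).tolist() for s in (122,75,-115)])
E
```

```text
diam 0 -2.82 mid [0.  3.9 4. ] len 241.2
diam 60 -2.01 mid [0.  2.8 0.1] len 230.8
diam 120 -3.18 mid [-0.   2.7  0.5] len 234.1
diam 0 -2.24 mid [  0.    8.9 100.1] len 48.9
0 [[388.0, 196.0], [385.0, 329.0], [372.0, 801.0]]
2 [[378.0, 191.0], [378.0, 326.0], [381.0, 807.0]]
-2 [[399.0, 201.0], [391.0, 333.0], [364.0, 796.0]]
```

Opposite-end measurements put the wheel about 2.8° short. That needs about 5 mm of tip travel along the tangent, after which I'll back off and measure freely.

Call:
play_rows([
  [[1.4, 0, 0.9, 0, 0, 0, 0], [1.4, 0, 0.9, 0, 0, 0, 0], [1.2, 0, 0.8, 0, 0, 0, 0], [0, 0, 0, 0, 0, 0, 0], [0, 0, 0, 0, 0, 0, 0], [-3, 0, -1, 0, 0, 0, 0], [-12, 0, 0, 0, 0, 0, 0], [0, 0, 0, 0, 0, 0, 0]],
])

```text
time_s: 14.4
ee_pos: [0.5778, 0.0069, 0.1972]
eef_rot: [1.23, 1.568, -0.04]
force: [-0.9, -0.2, -0.3]
grip_width: 0.0003
```

```bash
python3 - <<'E'
from h import *
o,p,R=pose(); print(o["time_s"],wh(p)+[0,0,31],o["force"])
c=cam("scene"); print(crop(c,220,135,320,210,"pics/s12.png"),crop(c,220,180,320,255,"pics/s13.png"))
E
```

```text
14.4 [ 2.19446368e-02 -7.11172032e+01  7.31582778e+01] [-0.92021967 -0.24265199 -0.31697046]
8.0 8.0
```

View pics/s12.png

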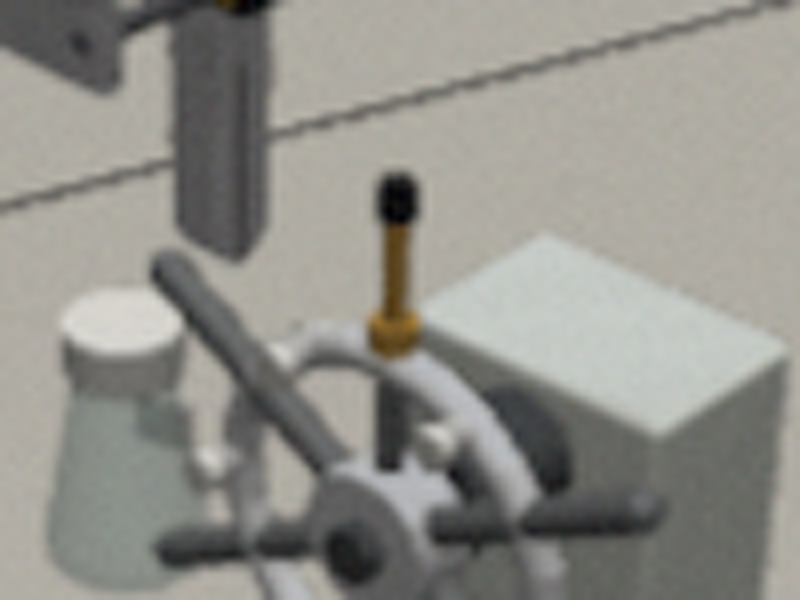

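View pics/s13.png

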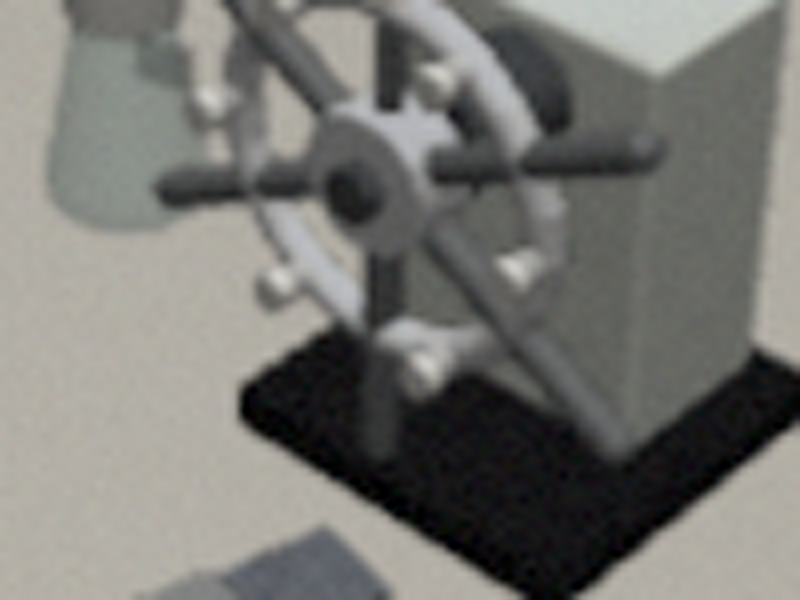

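```bash
python3 - <<'E'
from h import *
c=cam("scene")
im=c["img"].astype(int); sub=im[150:185,262:278]
hsv=cv2.cvtColor(c["img"],cv2.COLOR_RGB2HSV)[150:185,262:278].astype(int)
m=(hsv[...,1]>120)&(hsv[...,2]>70); dark=(sub.max(2)<45)
v,u=np.nonzero(dark&(np.arange(150,185)[:,None]<166)); cap=(u.mean()+262,v.mean()+150)
v,u=np.nonzero(m); br=(u.mean()+262,v.mean()+150); rows=[(r+150,(262+np.nonzero(m[r])[0]).mean().round(2)) for r in range(35) if m[r].any()]
print(cap,br,rows[::3])
b=lambda p:(p[0]/8+220-.44,p[1]/8+180-.44);a=lambda p:(p[0]/8+220-.44,p[1]/8+135-.44)
diam(c,cap,br,0); diam(c,cap,b((379,450)),0)
diam(c,a((168,265)),b((618,450)),60)
diam(c,a((168,548)),b((650,147)),120)
E
```

```text
(np.float64(269.3333333333333), np.float64(160.0)) (np.float64(268.7291666666667), np.float64(172.29166666666666)) [(163, np.float64(269.5)), (166, np.float64(269.0)), (169, np.float64(268.5)), (172, np.float64(268.5)), (175, np.float64(268.5)), (178, np.float64(268.5))]
diam 0 -1.38 mid [  0.    3.6 103.6] len 34.7
diam 0 -0.23 mid [0.  3.6 2. ] len 238.0
diam 60 -0.54 mid [-0.   3.7  0.3] len 229.4
diam 120 -0.09 mid [-0.   3.5  1.1] len 233.8
```

The long diameters give -0.2°, -0.5° and -0.1°. The short stem-only baseline gives -1.4°, but it is only 35 mm long and coarse. That is good enough, so I'll withdraw upward and away for a final check in both views.

Call:
play_rows([
  [[-20, 0, 0, 0, 0, 0, 0], [-30, 0, 0, 0, 0, 0, 0], [-30, 0, 0, 0, 0, 0, 0], [-30, 0, 0, 0, 0, 0, 0], [-20, 0, 15, 0, 0, 0, 0], [0, -15, 25, 0, 0, 0, 0], [0, -20, 30, 0, 0, 0, 0], [0, -20, 30, 0, 0, 0, 0], [0, -20, 30, 0, 0, 0, 0], [0, -20, 30, 0, 0, 0, 0]],
])

```text
time_s: 15.5
ee_pos: [0.5332, -0.1754, 0.3249]
eef_rot: [-2.24, 1.571, 2.774]
force: [0.6, 0.4, -0.2]
grip_width: 0.0004
```

Call:
play_rows([
  [[0, -20, 30, 0, 0, 0, 0], [0, -20, 30, 0, 0, 0, 0], [0, -20, 30, 0, 0, 0, 0], [0, -15, 25, 0, 0, 0, 0], [0, 0, 0, 0, 0, 0, 0], [0, 0, 0, 0, 0, 0, 0]],
])

```text
time_s: 16.1
ee_pos: [0.4962, -0.3062, 0.3247]
eef_rot: [-2.79, 1.57, 2.222]
force: [0.7, 0.2, 0.0]
grip_width: 0.0003
```

```bash
python3 - <<'E'
from h import *
o,p,R=pose(); print(o["time_s"],p,o["force"])
c=cam("scene"); crop(c,220,135,320,210,"pics/s14.png")
t=cam("top"); print(crop(t,160,160,340,270,"pics/t4.png"))
E
```

```text
16.1 [ 0.49619508 -0.3062169   0.32466946] [0.71006527 0.20097964 0.01697612]
4.444444444444445
```

View pics/s14.png

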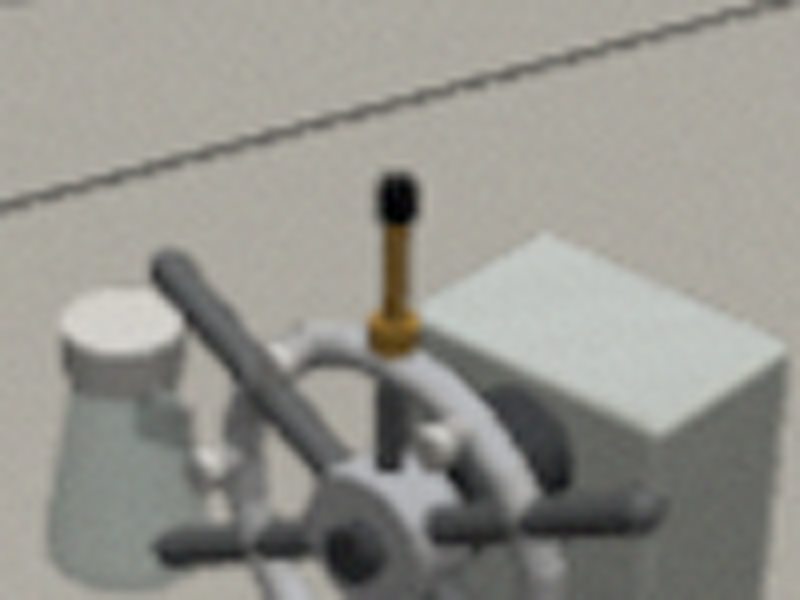

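View pics/t4.png

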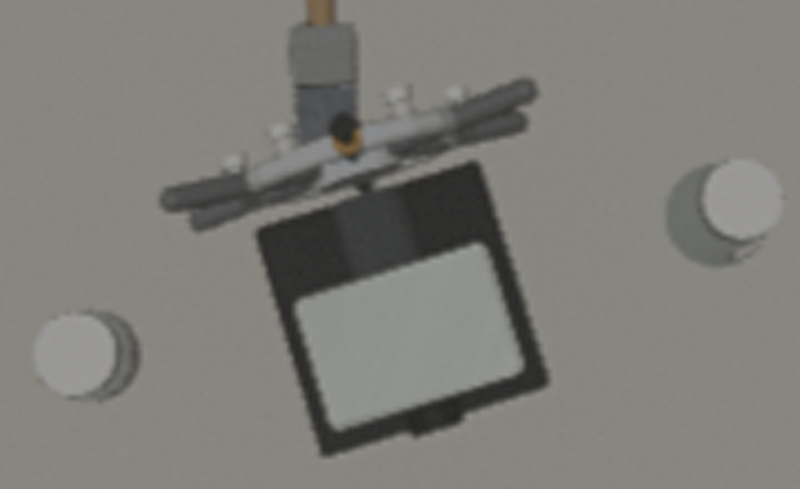

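Flask, jar, brush and foot plate sit at the same pixels as at the start. Now a top-view cross-check of the angle.

```bash
python3 - <<'E'
from h import *
t=cam("top");f=lambda p:(p[0]/4.4444+160-.4,p[1]/4.4444+160-.4)
wheel(t,[f(p) for p in [(345,130),(530,90),(172,200),(517,123),(200,220)]])
diam(t,f((530,90)),f((200,220)),60);diam(t,f((517,123)),f((172,200)),120)
E
```

```text
(237.2257762577626, 188.85029250292502) [  0.    0.9 112.7] r 112.7 deg 359.6
(278.85119251192515, 179.850202502025) [ -0.  -99.5  57. ] r 114.7 deg 60.2
(198.30038700387004, 204.60045000450003) [ 0.  99.3 56.2] r 114.1 deg 299.5
(275.9261632616326, 187.27527675276752) [  0.  -97.4 -57.5] r 113.1 deg 120.6
(204.60045000450003, 209.10049500495003) [  0.   98.5 -55.7] r 113.1 deg 240.5
diam 60 0.34 mid [-0.  -0.5  0.7] len 227.8
diam 120 0.02 mid [ 0.   1.  -0.7] len 227.2
```

Both views agree within about 0.5°, so I'm handing in.

```bash
python3 -c "
from station import hand_in
print(hand_in())"
```

```text
the job is handed in; nothing more can be done
None
```

The valve stem now points straight up to within about half a degree, and I handed the job in at about 16 s of the 61 s allowed. I turned the wheel from about 184° with three pushes of roughly 60° on successive top spokes, using the closed fingertips. After the last push I trimmed about 3°, then withdrew the arm well clear.

**Final angle:**
- The scene camera's long diameters gave -0.2°, -0.5° and -0.1°.
- The top camera gave -0.4° for the stem and 0.0° to +0.3° for the spoke diameters.
- One check disagreed: the stem measured alone in the scene view gave -1.4°. Its baseline is only 35 mm, so I discounted it.

**Surroundings:** the rotator, flask, jar and the visible part of the brush looked unmoved in the top view. I did not touch the stem or grasp anything, and the contact forces I read stayed below about 2 N.

**Tool offset:** the closed fingertips sat about 31 mm higher than the reported TCP. The first approach therefore passed above the spoke without touching it, and I corrected for the offset from the pictures.

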